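# Drive a seized latch pin out of a trailer coupler and raise its handle

### The job

The latch pin of this trailer coupler has rusted in. Take the drift punch, drive the pin right out from its plain, headless end on the far side so that it drops on the bench, and lay the drift down on the bench again. Then raise the red latch handle all the way to open the coupler, let go of it, and leave everything else on the bench where it is.

Things in the scene. Friction and masses are not known exactly. Their poses are not given: they have to be found in the camera images.
- pin_end (a point): Centre of the latch pin's plain (headless) end face, the face to drive on. It faces up and away from the robot and stands 3 mm proud of the lug. The pin is rusty brown steel: shank 10 mm across and 42 mm long, then a six-sided head 20 mm across and 7 mm thick on the low side, towards the robot. Axes: y runs along the pin from plain end to head (the way it comes out), z square to it, upwards.
- latch_hole (a point): Centre of the latch: the point on the pin's hole half-way between two upright zinc lugs on the coupler's back. The hole is 11.5 mm across and runs through lug (10 mm), red handle root (16 mm), lug (10 mm): 38 mm over the lugs. The pin goes out along the axis that slopes 30 degrees down towards the robot. Rust near the low end holds the pin: 8 to 18 N of steady push over some 42 mm until it drops.
- coupler: Zinc trailer ball coupler, latched on a 50 mm ball whose base plate (110x110x12 mm) is bolted to the bench; it has flopped over sideways and is stuck so: all one fixed piece. Origin: under the ball, on the bench. x: level, along the coupler from ball to the green drawbar stub, which ends at x = 220 mm; y: level, towards the robot. The coupler is turned 30 degrees about x so that its robot side is low.
- latch_handle (a joint): The red latch handle's hinge angle in rad: 0 as it lies along the coupler, locked by the pin; grows as it is raised, to its stop at 1.15. Stiff pivot: it takes about 2 to 3 N at the handle's end and stays where it is left. It swings square to the pin, so in a plane that leans 30 degrees from vertical towards the robot.
- handle_grip (a point): Centre of the round cross roll at the free end of the red latch handle: 15 mm thick, 22 mm wide along the pin's direction (pinch it across this width). It is 131 mm from the hinge and stands 40 mm clear above the coupler's back.
- latch_handle_hinge (a point): Point on the handle's hinge axis, half-way across the handle. The axis is parallel to the latch pin's hole, 42 mm from it towards the ball.
- drift_grip (a point): Centre of the drift punch, in the middle of its orange eight-sided hand guard (66 mm long, 22 mm over the flats, which stand upright at its sides as it lies); 11 mm above the bench as it lies. x axis: along the drift from here to the tip. Overall length 156 mm, 160 g; the striking head ends 51 mm behind this point.
- drift_tip (a point): Centre of the drift's flat tip, 105 mm along x from drift_grip. The steel nose is 7 mm across over its last 60 mm, so it follows the pin right through the hole; behind that 14 mm.
- tape_measure: Bystander: yellow tape measure lying or standing on the bench; to be left alone. Origin at the middle of its underside.
- wood_block: Bystander: wooden block lying or standing on the bench; to be left alone. Origin at the middle of its underside.
- cutter: Bystander: orange snap-blade cutter lying or standing on the bench; to be left alone. Origin at the middle of its underside.
- tape_roll: Bystander: roll of masking tape lying or standing on the bench; to be left alone. Origin at the middle of its underside.
- marker_black: Bystander: black-capped marker lying or standing on the bench; to be left alone. Origin at the middle of its underside.
- sample_jar_1: Bystander: clear sample jar with a white lid lying or standing on the bench; to be left alone. Origin at the middle of its underside.
- glue_tube: Bystander: glue tube lying or standing on the bench; to be left alone. Origin at the middle of its underside.
- tin_1: Bystander: round aluminium tin lying or standing on the bench; to be left alone. Origin at the middle of its underside.
- latch_pin: The same pin. Origin: middle of the shank, 21 mm from the plain end face; y along the pin towards its head.

How it is judged (in metres and radians):
On the way, in this order (a step that is already met when the one before it is completed fails the run):
1. the drift, pressed on the pin's plain end, has started the pin out of the latch (contact force between drift and latch_pin above 1 N and distance between latch_pin and latch_hole between 0.006 and 0.036 m), for 0.05 s.
2. the pin is right out and lies on the bench (distance between latch_pin and latch_hole above 0.06 m and height (world z) of latch_pin below 0.045 m), for 0.1 s.
3. the drift lies on the bench, let go (height (world z) of drift_grip below 0.03 m and contact force between the fingers and drift below 0.5 N and linear speed of drift below 0.05 m/s and value of joint latch_handle below 1 rad), for 0.2 s.
At the end, for the whole second after the job is handed in: The latch handle is raised to at least 1.0 rad of its 1.15 and stays there, the pin is out of the latch (its middle more than 60 mm from the hole's centre) and lies on the bench or base plate (its middle below 45 mm), and the drift lies on the bench at rest (its centre below 30 mm) (all of step 2 and value of joint latch_handle above 1 rad and height (world z) of drift_grip between 0 and 0.03 m and linear speed of drift below 0.02 m/s and linear speed of latch_pin below 0.05 m/s); the robot touches nothing.
It fails at once if a bystander is pushed away (moved more than 30 mm) (distance of any of tape_measure, wood_block, cutter, tape_roll, marker_black, sample_jar_1, glue_tube, tin_1 from where it was at the start of the episode above 0.03 m).
It also fails if it takes over 67 s, if anything falls off the work surface, if the arm or the gripper's body presses on something with over 40 N, if the wrist force passes 120 N, or if a joint passes its speed limit or range.

### The arm

A 6-joint arm with a two-finger parallel gripper is mounted at the origin on a cart in front of the work surface, level with it; the furniture and walls round the work are solid. World frame = base frame: x ahead of the robot, y to its left, z up, the work surface at z = 0. Lengths are in mm, angles in rad, forces in N, time in s.
With the tool pointing down it reaches from about 275 to 1000 mm from the base axis. Payload 8.4 kg.
Tool frame: the origin (TCP) lies between the finger pads; the fingertips stand r.finger_overhang ahead of it and the grasp point (between the pads) is the TCP (r.finger_overhang is the distance from the TCP to the fingertips, in mm); z points along the fingers, y is the line along which they close (so a half turn about z gives the same grasp; the last joint's range is limited). The gripper opens to 85 mm and grips with 20 to 120 N. Pads are 22 mm wide; open, the fingers measure 114 mm over their backs; the gripper's body (76 mm by 85 mm) begins 54 mm behind the grasp point. The pads swing forward as they close: fully open they stand 13 mm farther back than shut.
Start: joints at [-1.224, 0.353, 1.633, -0, 1.155, -0.002], TCP at [213.605, -587.368, 250.281] pointing down, gripper open.
Joint ranges: [-2.63, 2.63], [-0.92, 2.1], [0.06, 2.66], [-1.3, 4.44], [0, 2.69], [-3.02, 3.02]. Speed limits (rad/s): [2.22, 2.22, 2.79, 3.14, 3.14, 3.14].

### API

Orientations are given as [roll, pitch, yaw] about the fixed x, y, z axes, in that order (R = Rz(yaw) Ry(pitch) Rx(roll)).
In Python, from rig import r, cams, sign_off gives the robot as it stands.
- The arm moves only by the shell command python3 -m crank 'ROWS' [FORCE]. ROWS is JSON, a list of rows, each a list of 7 numbers: the shift along the tool's x, y, z in m, then the turn, a rotation vector about the tool's x, y, z in rad, then the closure, from 0 (fully open) to 1 (shut). In form: [[dx, dy, dz, ax, ay, az, gripper], ...]. A call has 1 to 5 rows; each row is the pose to reach, as a shift and turn from the pose commanded when the call began, along the tool's axes at that moment; what a row does not reach only later rows make up. A row lasts 1/10 s, in which the tool goes at most 50 mm and 8.59 degrees, less where a joint would pass 70% of its speed; a pose out of reach is approached as far as the arm can. A call with a gripper value outside its range is refused whole. The fingers move at their own pace and stop on an object; FORCE is the grip in N (left out, the last holds). Time passes only in rows, so rows that repeat a pose let the fingers close. It gives the time, the measured TCP pose, the force, the opening and the grip force at its end, in the units of the state.
- r.sense(): the state, without advancing time (a new reading comes with each control period).
- cams.grab_frame(name): name is "scene" or "top" or "wrist"; returns a dict with "image" (420x560x3 uint8, red, green, blue), "fx", "fy", "cx", "cy" (pixels), "position" and "orientation" of the camera in the world. Camera axes: x right, y down, z forward; pixel columns grow to the right and rows downward; lengths in mm; the calibration is good to about 2 mm. A picture is of the moment at which its call begins. There is no depth.
- sign_off(): hands the job in; it is judged then, once.
The state is a dict: "clock": time; "qpos": joint angles; "qvel": joint speeds; "joint_efforts": joint torques, N m; "eef_pos": TCP position; "tcp_rot": TCP orientation; "contact_force": force on the tool from outside, world axes, zero at the start; "wrist_torque": the same for the moment, N m; "opening": opening from 0.0 (shut) to 1.0 (fully open); "grasp_force": force on a finger pad.
Only numpy, scipy, OpenCV 4.12 (cv2) and the standard library are available. Lean on these libraries where they do the work, as an engineer would, in place of code of your own. Each camera call takes 0.05 s, during which the arm holds its last target. There are 200 camera calls.

## Working session

There is one attempt and no reset: what is moved stays moved. The work goes in short steps, Python scripts to look and compute and a shell command to move; the robot and the scene stay as the last step left them, time stands still between calls to the robot, and variables do not carry over. Pictures are saved under pics/ and viewed, at most 10 in all, crops included, and the job is handed in when it is done.

```bash
ls; mkdir -p pics
cat > h.py <<'E'
from rig import r, cams, sign_off
import numpy as np, cv2
from scipy.spatial.transform import Rotation as R
def save(n,f): cv2.imwrite(n, f["image"][:,:,::-1])
E
python3 - <<'E'
from h import *
import pickle
F={}
for n in ["scene","top","wrist"]:
    f=cams.grab_frame(n); F[n]=f
    print(n,f["fx"],f["fy"],f["cx"],f["cy"],f["position"],f["orientation"])
pickle.dump(F,open("f0.pkl","wb"))
s=F["scene"]["image"];t=F["top"]["image"]
cv2.imwrite("pics/a.png",cv2.resize(s,(800,600),interpolation=cv2.INTER_CUBIC)[:,:,::-1])
cv2.imwrite("pics/b.png",cv2.resize(t,(800,600),interpolation=cv2.INTER_CUBIC)[:,:,::-1])
print(r.sense(), r.finger_overhang)
E
```

```text
pics
scene 479.54610224180396 479.54610224180396 280.3368374992673 206.01164084706076 [-308.48666082 1131.19592652  981.01134787] [-2.11046903  0.02272201 -2.50400137]
top 390.4510900844718 390.4510900844718 277.76976161551687 210.39584396298622 [ 468.27710013    1.29283955 1147.33985438] [-3.06905382  0.00317603 -1.57849466]
wrist 315.12307022823074 315.12307022823074 279.1431715655725 213.4894598016271 [ 287.19047419 -561.04652265  373.72851249] [ 2.83376950e+00  1.13467104e-03 -1.22111002e+00]
{'clock': 0.15, 'qpos': array([-1.22440525e+00,  3.53508471e-01,  1.63397652e+00,  3.18340234e-06,
        1.15519384e+00, -2.43238556e-03]), 'qvel': array([ 0.00070098, -0.00227141, -0.00282454, -0.00129494, -0.00145866,
        0.00055088]), 'joint_efforts': array([ 2.59501387e-03, -6.05631852e+01, -3.42338848e+01,  1.05911608e-04,
        6.32629424e-03,  3.81757184e-05]), 'eef_pos': array([ 213.48306252, -587.03650561,  249.71634692]), 'tcp_rot': array([-3.14050649e+00, -5.55298695e-06,  3.48822173e-01]), 'contact_force': array([-0.31621616,  0.57118134,  0.62981018]), 'wrist_torque': array([-0.00054912,  0.00563528,  0.00050936]), 'grasp_force': 0.0, 'opening': 0.9958747448126993} 19.0
```

View pics/a.png

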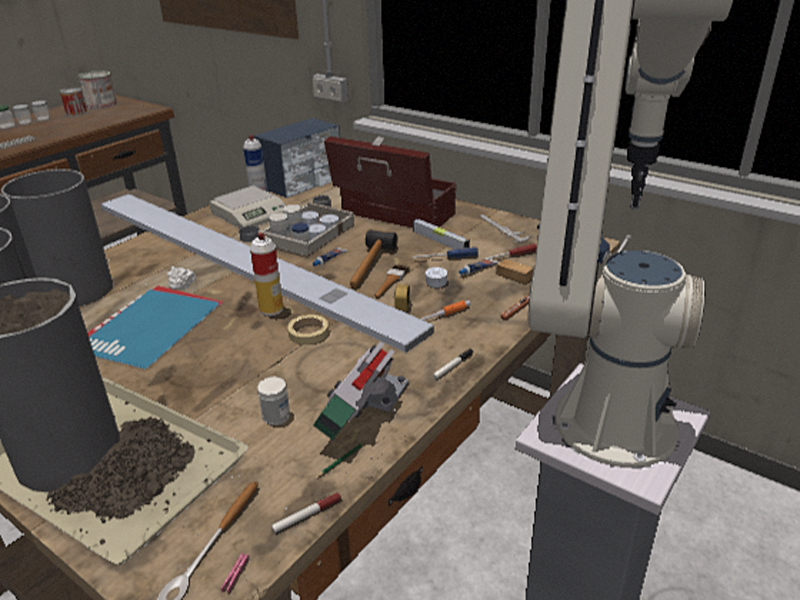

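View pics/b.png

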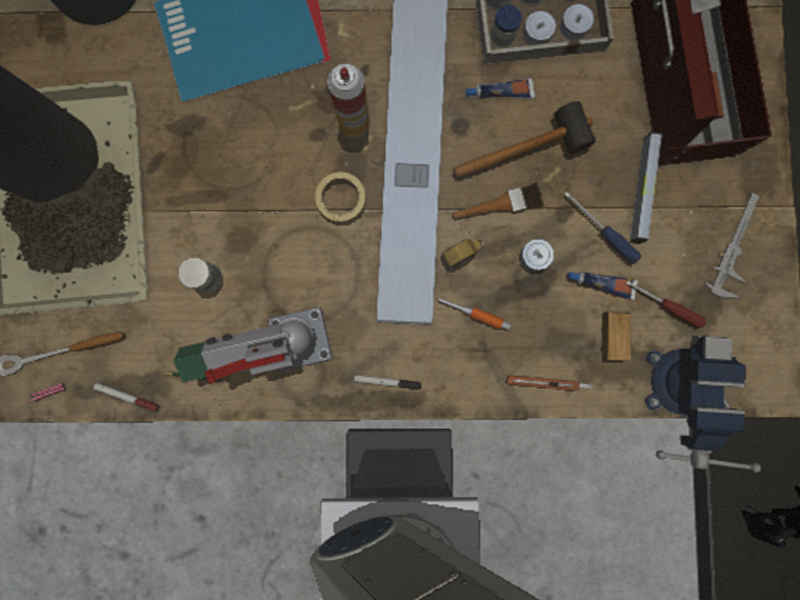

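The scene view shows the coupler with the red handle at about (370,375). In the top view the coupler is around (250,350), with the ball at (297,337). The drift, with its orange guard, is at (487,317) and its tip is near (440,300).

```bash
cat >> h.py <<'E'
def ray(f,uv):
    d=np.array([(uv[0]-f["cx"])/f["fx"],(uv[1]-f["cy"])/f["fy"],1.0])
    return np.array(f["position"]), R.from_euler("xyz",f["orientation"]).apply(d/np.linalg.norm(d))
def onz(f,uv,z):
    p,d=ray(f,uv); return p+d*(z-p[2])/d[2]
def tri(obs):
    A=np.zeros((3,3));b=np.zeros(3)
    for f,uv in obs:
        p,d=ray(f,uv);M=np.eye(3)-np.outer(d,d);A+=M;b+=M@p
    x=np.linalg.solve(A,b)
    return x,[np.linalg.norm(np.cross(x-ray(f,uv)[0],ray(f,uv)[1])) for f,uv in obs]
def proj(f,X):
    c=R.from_euler("xyz",f["orientation"]).inv().apply(np.array(X)-f["position"])
    return np.array([f["fx"]*c[0]/c[2]+f["cx"],f["fy"]*c[1]/c[2]+f["cy"]])
def mask(im,lo,hi):
    return cv2.inRange(cv2.cvtColor(im,cv2.COLOR_RGB2HSV),lo,hi)
def blobs(m,amin=20):
    n,l,s,c=cv2.connectedComponentsWithStats(m)
    return [(s[i,4],c[i].round(1),s[i,:4]) for i in range(1,n) if s[i,4]>=amin],l
def pose():
    s=r.sense(); return s["eef_pos"],R.from_euler("xyz",s["tcp_rot"])
def delta(P,Rt=None):
    """shift (m) and turn (rad) in the present tool axes to world pose P (mm), Rt"""
    p,q=pose(); print("shift",(q.inv().apply(np.array(P)-p)/1000).round(4),"turn",((q.inv()*Rt).as_rotvec().round(4) if Rt is not None else 0))
E
python3 - <<'E'
from h import *
import pickle
F=pickle.load(open("f0.pkl","rb"))
t=F["top"];s=F["scene"]
m=mask(t["image"],(5,150,120),(15,255,255)); B,l=blobs(m); print([b for b in B if b[1][0]>270])
def P(u,v,z): return onz(t,(u/1.42857,v/1.42857),z).round(0)
print("drift grip",P(488,318,11),"tip",P(440,300,8))
for n,u,v,z in [("ball",297,337,90),("green",190,362,90),("handleend",207,379,130),("handleroot",285,352,100),("jar",197,274,60),("pen",390,382,8),("edge",250,420,0),("marker2",125,397,8)]: print(n,P(u,v,z),P(u,v,0))
# zoom crops
a=s["image"][230:320,205:305]; b=t["image"][205:280,110:240]
cv2.imwrite("pics/c.png",np.vstack([cv2.resize(a,(400,360)),])[:,:,::-1]) 
c=np.hstack([cv2.resize(a,(390,351),interpolation=cv2.INTER_CUBIC),cv2.resize(b,(400,231),interpolation=cv2.INTER_CUBIC)[:, :].repeat(1,0) if 0 else np.vstack([cv2.resize(b,(400,231),interpolation=cv2.INTER_CUBIC),np.zeros((120,400,3),np.uint8)])])
cv2.imwrite("pics/c.png",c[:,:,::-1])
# wrist cam in tool frame
p,q=pose();w=F["wrist"]; print("cam in tool",q.inv().apply(w["position"]-p).round(1),(q.inv()*R.from_euler("xyz",w["orientation"])).as_matrix().round(2))
E
```

```text
[(np.int32(131), array([340.5, 221.9]), array([330, 216,  22,  13], dtype=int32))]
drift grip [ 514. -181.   11.] tip [552. -84.   8.]
ball [477. 194.  90.] [478. 210.   0.]
green [432. 395.  90.] [429. 429.   0.]
handleend [402. 349. 130.] [394. 393.   0.]
handleroot [450. 214. 100.] [448. 234.   0.]
jar [603. 396.  60.] [610. 418.   0.]
pen [386.  19.   8.] [385.  19.   0.]
edge [311. 305.   0.] [311. 305.   0.]
marker2 [360. 556.   8.] [359. 560.   0.]
cam in tool [  78.2    0.6 -124. ] [[ 0.   -0.95 -0.3 ]
 [ 1.    0.    0.  ]
 [ 0.   -0.3   0.95]]
```

View pics/c.png

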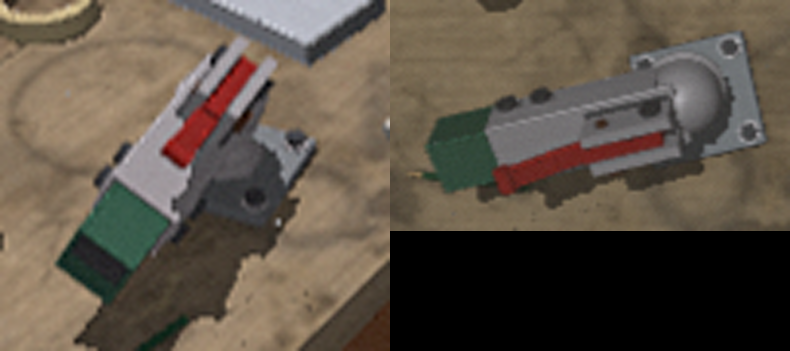

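The left half is the scene crop and the right half the top crop. The pin's plain end shows brown at top crop (210,124), which is top pixel (178,245). The handle roll is at the left end. I'll fly over the drift for close views first.

```bash
python3 -m crank '[[0.0405,-0.0275,0.003,0,0,0,0],[0.081,-0.055,0.006,0,0,0,0],[0.1215,-0.0825,0.009,0,0,0,0],[0.162,-0.11,0.012,0,0,0,0],[0.2025,-0.1375,0.015,0,0,0,0]]'
python3 -m crank '[[0.0405,-0.0275,0.003,0,0,0,0],[0.081,-0.055,0.006,0,0,0,0],[0.1215,-0.0825,0.009,0,0,0,0],[0.162,-0.11,0.012,0,0,0,0],[0.2025,-0.1375,0.015,0,0,0,0]]'
python3 -m crank '[[0,0,0,0,0,0,0],[0,0,0,0,0,0,0]]'
python3 - <<'E'
from h import *
import pickle
f=cams.grab_frame("wrist");pickle.dump(f,open("d1.pkl","wb"))
save("pics/d1.png",f)
m=mask(f["image"],(5,150,120),(15,255,255)); B,l=blobs(m,60); print(B); print(pose()[0])
E
```

```text
clock: 0.65
eef_pos: [357.6, -387.2, 235.1]
tcp_rot: [-3.142, -0.0, 0.348]
contact_force: [0.9, 0.5, -1.2]
opening: 1.001
grasp_force: 0.0
clock: 1.15
eef_pos: [501.0, -188.7, 220.2]
tcp_rot: [3.141, -0.0, 0.349]
contact_force: [0.5, -0.6, 0.5]
opening: 1.0
grasp_force: 0.0
clock: 1.35
eef_pos: [500.4, -189.5, 220.0]
tcp_rot: [-3.141, 0.001, 0.352]
contact_force: [-0.5, -0.8, 0.1]
opening: 0.999
grasp_force: 0.0
[(np.int32(1029), array([275.9, 173.4]), array([245, 143,  61,  58], dtype=int32)), (np.int32(104), array([538.5, 195.7]), array([529, 190,  22,  12], dtype=int32)), (np.int32(128), array([532.6, 202.3]), array([523, 196,  19,  15], dtype=int32)), (np.int32(178), array([529.9, 211.1]), array([518, 203,  25,  18], dtype=int32)), (np.int32(836), array([333.5, 307.5]), array([288, 285,  89,  44], dtype=int32))]
[ 499.91173494 -190.43639284  220.03116117]
```

View pics/d1.png

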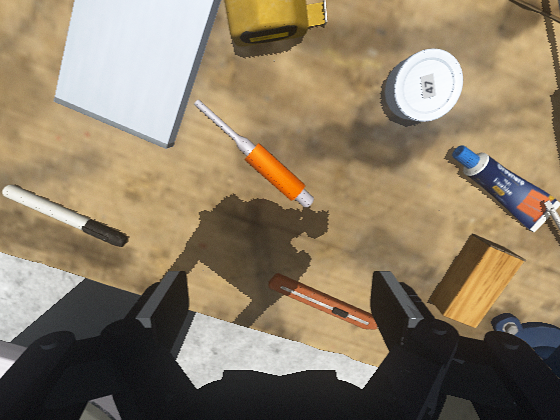

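The wrist view shows the drift guard centred at (276,173), the tip at (197,102) and the head at (310,203). Next is the coupler, from two places.

```bash
python3 -m crank '[[0.0091,-0.0425,-0.004,0,0,0,0],[0.0182,-0.085,-0.008,0,0,0,0],[0.0273,-0.1275,-0.012,0,0,0,0],[0.0364,-0.17,-0.016,0,0,0,0],[0.0455,-0.2125,-0.02,0,0,0,0]]' >/dev/null
python3 -m crank '[[0.0091,-0.0425,-0.004,0,0,0,0],[0.0182,-0.085,-0.008,0,0,0,0],[0.0273,-0.1275,-0.012,0,0,0,0],[0.0273,-0.1275,-0.012,0,0,0,0],[0.0273,-0.1275,-0.012,0,0,0,0]]'
python3 - <<'E'
from h import *
import pickle
f=cams.grab_frame("wrist");pickle.dump(f,open("c1.pkl","wb"))
E
python3 -m crank '[[0.0091,-0.0425,-0.004,0,0,0,0],[0.0182,-0.085,-0.008,0,0,0,0],[0.0273,-0.1275,-0.012,0,0,0,0],[0.0273,-0.1275,-0.012,0,0,0,0],[0.0273,-0.1275,-0.012,0,0,0,0]]'
python3 - <<'E'
from h import *
import pickle
f=cams.grab_frame("wrist");pickle.dump(f,open("c2.pkl","wb"))
g=pickle.load(open("c1.pkl","rb"))
h=np.hstack([g["image"][:300,:],f["image"][:300,:]])
a=g["image"][0:300,100:500];b=f["image"][0:300,100:500]
cv2.imwrite("pics/cc.png",np.hstack([a,b])[:,:,::-1])
print(pose()[0])
for x in (g,f):
    p=proj(x,(470,235,110)); print("pin predicted",p)
E
```

```text
clock: 2.4
eef_pos: [452.4, 153.3, 252.4]
tcp_rot: [3.141, 0.0, 0.349]
contact_force: [-0.3, -0.4, -0.5]
opening: 0.999
grasp_force: 0.0
clock: 2.95
eef_pos: [434.9, 281.9, 263.9]
tcp_rot: [3.141, 0.001, 0.348]
contact_force: [-0.6, -0.3, 0.7]
opening: 1.002
grasp_force: 0.0
[434.89258863 281.2974084  263.88762634]
pin predicted [193.77631154 155.33171609]
pin predicted [340.4716921  184.58482411]
```

View pics/cc.png

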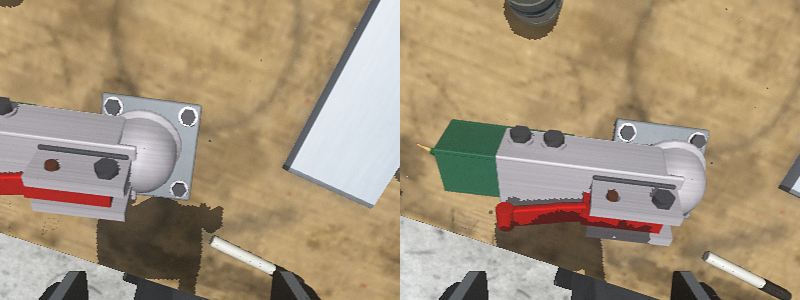

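Left (c1) and right (c2) both show the pin's plain end as a brown disc: c1 at about (151,165), c2 at about (313,196). The hinge bolts are at (207,168) and (364,198), and in c2 the handle roll is at (205,215).

Run:
```python
from h import *
import pickle
g=pickle.load(open("c1.pkl","rb"));f=pickle.load(open("c2.pkl","rb"));F=pickle.load(open("f0.pkl","rb"));t=F["top"];s=F["scene"]
def near(x,u,v,w=12,lo=(3,90,40),hi=(18,255,190)):
    m=mask(x["image"],lo,hi);z=np.zeros_like(m);z[v-w:v+w,u-w:u+w]=m[v-w:v+w,u-w:u+w]
    B,_=blobs(z,10);return max(B,key=lambda b:b[0])
a=near(g,151,165);b=near(f,313,196);print(a,b)
X,e=tri([(g,a[1]),(f,b[1])]);print("pin_end",X.round(1),np.round(e,2),"top px",proj(t,X).round(1),"scene",proj(s,X).round(1))
dk=lambda x,u,v:near(x,u,v,14,(0,0,0),(180,120,75))
a=dk(g,207,169);b=dk(f,363,199);print(a,b);H,e=tri([(g,a[1]),(f,b[1])]);print("hingebolt",H.round(1),np.round(e,2))
h=X-H;print("len",np.linalg.norm(h),"yaw",np.degrees(np.arctan2(h[1],h[0])), "dz",h[2])
# base plate bolts
for A,Bp in [((113,106),(127,132)),((187,117),(202,141)),((179,189),None)]:
    pass
bo=[dk(g,213,106),dk(g,287,117),dk(g,279,189)];P=[onz(g,q[1],18) for q in bo];print([p.round(1) for p in P],[q[0] for q in bo])
d=P[1]-P[0];print("plate edge yaw",np.degrees(np.arctan2(-d[1],-d[0])));d=P[2]-P[1];print(np.degrees(np.arctan2(d[1],d[0]))+270,"ball",(P[0]+P[2])/2)
# roll: red left end in f + top + scene
for n,x in (("c2",f),("top",t),("scene",s)):
    m=mask(x["image"],(0,150,70),(6,255,255))|mask(x["image"],(174,150,70),(180,255,255));B,l=blobs(m,40);print(n,B)
```

```text
(np.int32(130), array([151. , 164.8]), array([145, 159,  13,  12], dtype=int32)) (np.int32(106), array([311.8, 195.4]), array([307, 190,  11,  12], dtype=int32))
pin_end [456.3 259.7 132. ] [0.08 0.08] top px [179.4 244.2] scene [254.7 251.8]
(np.int32(112), array([211.7, 171.7]), array([201, 162,  18,  18], dtype=int32)) (np.int32(79), array([357.3, 201.6]), array([352, 195,  16,  13], dtype=int32))
hingebolt [462.4 216.2 115.3] [0.77 0.77]
len 46.970690176023844 yaw 97.97197780457935 dz 16.66871297134759Traceback (most recent call last):
  File "<stdin>", line 15, in <module>
  File "<stdin>", line 9, in <lambda>
  File "<stdin>", line 6, in near
ValueError: max() iterable argument is empty
```

Run:
```python
from h import *
import pickle
g=pickle.load(open("c1.pkl","rb"));f=pickle.load(open("c2.pkl","rb"));F=pickle.load(open("f0.pkl","rb"));t=F["top"]
def yaws(x,box):
    L=cv2.createLineSegmentDetector().detect(cv2.cvtColor(x["image"],cv2.COLOR_RGB2GRAY))[0][:,0]
    for l in L:
        n=np.hypot(l[2]-l[0],l[3]-l[1])
        if n<25 or not(box[0]<l[0]<box[2] and box[1]<l[1]<box[3]):continue
        d=np.cross(np.cross(ray(x,l[:2])[1],ray(x,l[2:])[1]),[0,0,1]);y=np.degrees(np.arctan2(d[1],d[0]))%180
        if 90<y<120 or y<20: print(l.round(0),n.round(),y.round(1))
for n,x,b in (("c1",g,(100,80,310,225)),("c2",f,(130,110,420,250)),("top",t,(115,205,240,275))): print(n);yaws(x,b)
for n,x in (("c2",f),("top",t)):
    m=mask(x["image"],(0,150,60),(6,255,255))|mask(x["image"],(174,150,60),(180,255,255));B,l=blobs(m,40);print(n,[b for b in B if b[1][0]<400])
for q in [((113+100,105),(187+100,117)),((327,132),(401,141))]:
    x=g if q[0][0]<300 else f
    A,C=[onz(x,u,18) for u in q];d=A-C;print("plate yaw",np.degrees(np.arctan2(d[1],d[0])),A.round(),C.round())
```

```text
c1
[124. 186. 212. 196.] 88.0 103.0
[133. 211. 200. 218.] 67.0 103.0
[122. 194.  51. 198.] 71.0 113.3
[139. 143. 227. 154.] 88.0 103.0
[203. 157. 138. 149.] 65.0 103.1
[222. 197. 229. 162.] 35.0 5.5
[287. 198. 299. 108.] 91.0 13.0
[210. 207. 124. 197.] 86.0 103.0
[233. 147.  31. 122.] 204.0 103.0
[248.  99. 204.  94.] 44.0 103.8
[298. 107. 249.  99.] 49.0 101.9
[261. 115. 233. 109.] 28.0 98.7
[118. 175.  41. 178.] 78.0 112.5
[266. 142. 238. 139.] 28.0 104.3
[221. 213. 156. 206.] 65.0 102.9
[162. 181. 137. 178.] 25.0 104.5
[219. 189. 189. 184.] 30.0 101.5
c2
[294. 174. 375. 184.] 82.0 103.0
[293. 182. 289. 214.] 33.0 14.8
[353. 187. 293. 179.] 60.0 103.1
[229. 200. 272. 198.] 43.0 112.7
[198. 197. 144. 190.] 54.0 102.8
[358. 233. 281. 224.] 78.0 103.0
[361. 125. 319. 120.] 42.0 104.0
[150. 118. 210. 126.] 60.0 103.1
[383. 178. 198. 155.] 187.0 103.0
[347. 243. 302. 238.] 46.0 102.9
[354. 148. 384. 147.] 30.0 110.7
[381. 141. 356. 143.] 25.0 115.4
[198. 158. 382. 180.] 185.0 103.0
[391. 129. 362. 125.] 29.0 103.2
[379. 124. 408. 129.] 29.0 101.6
[278. 221. 214. 226.] 64.0 114.7
[192. 155. 136. 148.] 57.0 103.0
[283. 204. 216. 209.] 68.0 114.0
[134. 151. 192. 158.] 58.0 103.1
[381. 218. 336. 213.] 45.0 102.6
top
[177. 261. 203. 255.] 27.0 102.3
[173. 253. 200. 246.] 28.0 103.1
[173. 241. 200. 235.] 27.0 101.6
[144. 259. 171. 250.] 28.0 108.8
[201. 252. 175. 257.] 27.0 102.2
[230. 248. 223. 216.] 33.0 12.5
[196. 233. 163. 240.] 34.0 102.9
c2 [(np.int32(373), array([ 77.9, 183.4]), array([ 59, 169,  39,  30], dtype=int32)), (np.int32(2662), array([262.4, 216.1]), array([196, 193, 166,  41], dtype=int32))]
top [(np.int32(202), array([223. ,  17.7]), array([215,   0,  16,  43], dtype=int32)), (np.int32(306), array([166.5, 257. ]), array([144, 248,  55,  20], dtype=int32))]
plate yaw 101.26504577029375 [510. 249.  18.] [525. 170.  18.]
plate yaw 103.32081979893663 [508. 250.  18.] [528. 166.  18.]
```

Coupler yaw is 103.0°, and pin_end is at about (456,260,132). Now back to the drift for a second view, turning to face it.

```bash
python3 -m crank '[[-0.0089,0.0464,0.006,0,0,0,0],[-0.0178,0.0928,0.012,0,0,0,0],[-0.0267,0.1392,0.018,0,0,0,0],[-0.0356,0.1856,0.024,0,0,0,0],[-0.0445,0.232,0.03,0,0,0,0]]' >/dev/null
python3 -m crank '[[-0.0089,0.0464,0.012,0,0,0,0],[-0.0178,0.0928,0.024,0,0,0,0],[-0.0267,0.1392,0.036,0,0,0,0],[-0.0356,0.1856,0.048,0,0,0,0],[-0.0445,0.232,0.06,0,0,0,0]]' >/dev/null
python3 -m crank '[[0,0,0.01,0,0,-0.15,0],[0,0,0.02,0,0,-0.30,0],[0,0,0.03,0,0,-0.45,0],[0,0,0.03,0,0,-0.60,0],[0,0,0.03,0,0,-0.75,0]]' >/dev/null
python3 -m crank '[[0,0,0,0,0,-0.09,0],[0,0,0,0,0,-0.09,0],[0,0,0,0,0,-0.09,0]]'
python3 - <<'E'
from h import *
import pickle
f=cams.grab_frame("wrist");pickle.dump(f,open("d2.pkl","wb"))
g=pickle.load(open("d1.pkl","rb"))
def meas(x,guess):
    m=mask(x["image"],(5,150,90),(17,255,255));B,l=blobs(m,300);b=min(B,key=lambda b:np.hypot(*(b[1]-guess)))
    i=[k for k in range(1,l.max()+1) if (l==k).sum()==b[0]][0]
    pts=np.argwhere(l==i)[:,::-1].astype(np.float32)
    (c,wh,an)=cv2.minAreaRect(pts); return b[1],np.array(c),wh,pts
gs=proj(f,(514,-181,11));print("guess",gs)
a=meas(g,(276,173));b=meas(f,gs);print(a[:3],b[:3])
X,e=tri([(g,a[1]),(f,b[1])]);print("grip",X.round(1),np.round(e,2))
for x in (a,b):pass
for q,x in ((a,g),(b,f)):
    print(onz(x,q[1],13).round(1))
p,rr=pose();print(p,np.degrees(rr.as_euler("xyz")))
cv2.imwrite("pics/d2.png",f["image"][:,:,::-1])
E
```

```text
clock: 4.8
eef_pos: [508.5, -184.7, 144.2]
tcp_rot: [-3.141, 0.0, 1.184]
contact_force: [0.6, 0.7, 1.0]
opening: 1.003
grasp_force: 0.0
guess [282.412994   202.38071044]
(array([275. , 172.2]), array([274.82598877, 172.19337463]), (64.36927032470703, 22.075834274291992)) (array([284.7, 201.1]), array([285., 200.]), (82.0, 28.0))
grip [ 516.8 -179.4   13.4] [0.2 0.2]
[ 516.6 -179.5   13. ]
[ 517.  -179.4   13. ]
[ 508.74948281 -184.40395863  144.28885813] [-1.79986948e+02  7.37571851e-03  6.78719381e+01]
```

View pics/d2.png

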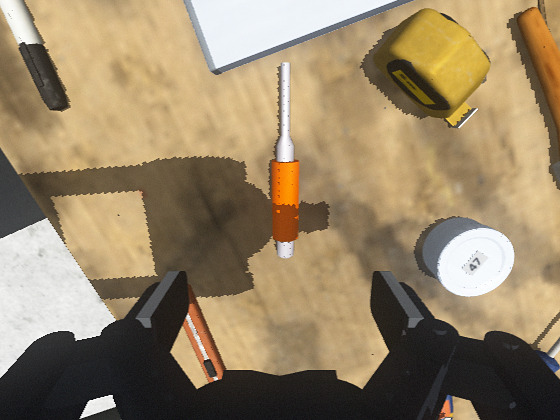

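The drift is straight up the image, with the tip at (285,63) and the guard at (285,200), so the tool is aligned. Now the grasp.

Run:
```python
from h import *
import pickle
f=pickle.load(open("d2.pkl","rb"))
A=onz(f,(285.5,63),11);B=onz(f,(285.5,257),11);d=A-B;print("tip",A.round(1),"head",B.round(1),"len",np.linalg.norm(d),"yaw",np.degrees(np.arctan2(d[1],d[0])), "105 back",(A-105*d/np.linalg.norm(d)).round(1))
delta((516.9,-179.4,21))
```

```text
tip [556.3 -82.1  11. ] head [ 497.6 -229.2   11. ] len 158.40608990787743 yaw 68.23839790381044 105 back [ 517.4 -179.6   11. ]
shift [0.0077 0.0057 0.1233] turn 0
```

```bash
python3 -m crank '[[0.0077,0.0057,0.03,0,0,-0.006,0],[0.0077,0.0057,0.065,0,0,-0.006,0],[0.0077,0.0057,0.09,0,0,-0.006,0],[0.0077,0.0057,0.11,0,0,-0.006,0],[0.0077,0.0057,0.122,0,0,-0.006,0]]'
python3 -m crank '[[0,0,0.001,0,0,0,1],[0,0,0.001,0,0,0,1],[0,0,0.001,0,0,0,1],[0,0,0.001,0,0,0,1],[0,0,0.001,0,0,0,1]]' 110
python3 -m crank '[[0,0,0,0,0,0,1],[0,0,0,0,0,0,1],[0,0,0,0,0,0,1]]'
```

```text
clock: 5.35
eef_pos: [516.6, -178.5, 20.7]
tcp_rot: [-3.14, 0.0, 1.193]
contact_force: [-0.4, -0.7, 0.1]
opening: 1.0
grasp_force: 0.0
clock: 5.85
eef_pos: [518.3, -178.7, 22.7]
tcp_rot: [3.14, -0.0, 1.195]
contact_force: [-1.3, 0.1, 8.1]
opening: 0.234
grasp_force: 107.6
clock: 6.15
eef_pos: [518.3, -178.7, 22.7]
tcp_rot: [3.14, -0.0, 1.195]
contact_force: [-1.5, -0.2, 9.4]
opening: 0.23
grasp_force: 107.5
```

```bash
cat >> h.py <<'E'
def plan(p,q,P,Q,calls,n=5):
    """rows of successive calls from pose p,q to P,Q (mm)"""
    from scipy.spatial.transform import Slerp
    S=Slerp([0,1],R.concatenate([q,Q])); N=calls*n
    at=lambda k:(p+(P-p)*k/N,S(k/N))
    for c in range(calls):
        p0,q0=at(c*n)
        print([[*(q0.inv().apply(at(c*n+k)[0]-p0)/1000).round(4).tolist(),*(q0.inv()*at(c*n+k)[1]).as_rotvec().round(3).tolist()] for k in range(1,n+1)])
E
python3 -m crank '[[0,0,-0.02,0,0,0,1],[0,0,-0.06,0,0,0,1],[0,0,-0.1,0,0,0,1],[0,0,-0.15,0,0,0,1],[0,0,-0.19,0,0,0,1]]'
python3 -m crank '[[0,0,-0.04,0,0,0,1],[0,0,-0.04,0,0,0,1]]'
python3 - <<'E'
from h import *
import pickle
f=cams.grab_frame("wrist");pickle.dump(f,open("e1.pkl","wb"))
p,q=pose();print(p)
x=q.inv
cq=R.from_euler("xyz",f["orientation"])
# predicted tip pixel if grip 11mm ahead of TCP, along tool x
for off in (8,11,14): print(off,proj(f,p+q.apply([105,0,off])).round(1),proj(f,p+q.apply([33,0,off])).round(1),proj(f,p+q.apply([-51,0,off])).round(1))
cv2.imwrite("pics/e1.png",cv2.resize(f["image"][20:300,140:420],(600,600))[:,:,::-1])
yaw=np.radians(103);uy=np.array([-np.sin(yaw),np.cos(yaw),0]);print(uy)
d=.8660254*uy+[0,0,-.5];z=-.5*uy+[0,0,-.8660254];M=np.array([d,np.cross(z,d),z]).T;Q=R.from_matrix(M)
pe=np.array([456.3,259.7,132]);P=pe-d*(105+60)-z*11
print("target",P,Q.as_euler("xyz",degrees=True))
P2=P.copy();P2[2]+=60
plan(p,q,P2,Q,4)
E
```

```text
clock: 6.65
eef_pos: [517.8, -178.4, 214.4]
tcp_rot: [3.14, -0.0, 1.195]
contact_force: [0.5, -0.1, -2.6]
opening: 0.234
grasp_force: 108.4
clock: 6.85
eef_pos: [520.4, -179.3, 257.6]
tcp_rot: [3.131, -0.0, 1.195]
contact_force: [-0.8, 0.4, -0.4]
opening: 0.24
grasp_force: 108.4
[ 519.01865006 -178.85740671  254.52953647]
8 [272.9  37.7] [273.7 216.7] [274.4 366.7]
11 [273.   39.5] [273.8 214.7] [274.4 362.4]
14 [273.1  41.2] [273.9 212.7] [274.5 358.3]
[-0.97437006 -0.22495105  0.        ]
target [590.17278679 290.60696813 224.0262794 ] [-180.           30.00000011 -167.        ]
[[0.0231, -0.0053, -0.0015, -0.028, -0.015, -0.106], [0.0463, -0.0106, -0.003, -0.056, -0.029, -0.211], [0.0694, -0.0159, -0.0045, -0.084, -0.044, -0.317], [0.0926, -0.0212, -0.006, -0.113, -0.058, -0.423], [0.1157, -0.0265, -0.0075, -0.141, -0.073, -0.529]]
[[0.0224, 0.0074, -0.0031, -0.028, -0.015, -0.106], [0.0448, 0.0148, -0.0061, -0.056, -0.029, -0.211], [0.0672, 0.0221, -0.0092, -0.084, -0.044, -0.317], [0.0896, 0.0295, -0.0122, -0.113, -0.058, -0.423], [0.112, 0.0369, -0.0153, -0.141, -0.073, -0.529]]
[[0.0153, 0.018, -0.0026, -0.028, -0.015, -0.106], [0.0306, 0.036, -0.0053, -0.056, -0.029, -0.211], [0.0459, 0.0541, -0.0079, -0.084, -0.044, -0.317], [0.0612, 0.0721, -0.0105, -0.113, -0.058, -0.423], [0.0765, 0.0901, -0.0131, -0.141, -0.073, -0.529]]
[[0.0039, 0.0235, -0.0004, -0.028, -0.015, -0.106], [0.0079, 0.0469, -0.0007, -0.056, -0.029, -0.211], [0.0118, 0.0704, -0.0011, -0.084, -0.044, -0.317], [0.0157, 0.0938, -0.0014, -0.113, -0.058, -0.423], [0.0197, 0.1173, -0.0018, -0.141, -0.073, -0.529]]
```

View pics/e1.png

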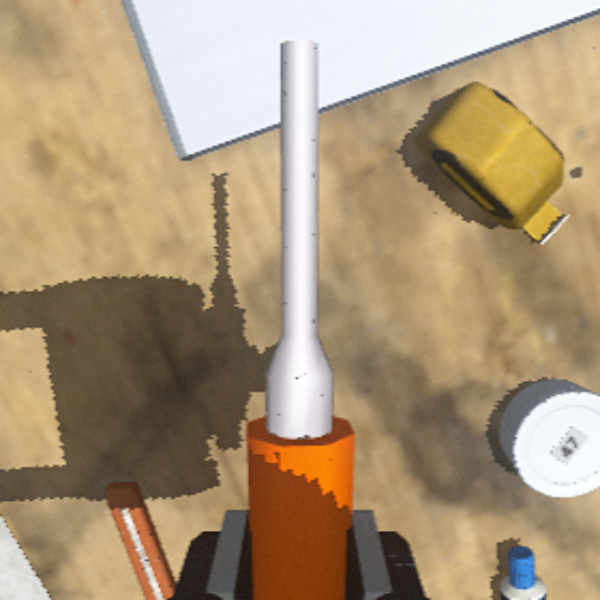

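The drift sits centred in the hand, with the tip at full-image (279.5,39). That is as predicted: the axis is about 11 mm ahead of the TCP. Now carrying it over to the coupler.

```bash
python3 -m crank '[[0.0231,-0.0053,-0.0015,-0.028,-0.015,-0.106,1],[0.0463,-0.0106,-0.003,-0.056,-0.029,-0.211,1],[0.0694,-0.0159,-0.0045,-0.084,-0.044,-0.317,1],[0.0926,-0.0212,-0.006,-0.113,-0.058,-0.423,1],[0.1157,-0.0265,-0.0075,-0.141,-0.073,-0.529,1]]' >/dev/null
python3 -m crank '[[0.0224,0.0074,-0.0031,-0.028,-0.015,-0.106,1],[0.0448,0.0148,-0.0061,-0.056,-0.029,-0.211,1],[0.0672,0.0221,-0.0092,-0.084,-0.044,-0.317,1],[0.0896,0.0295,-0.0122,-0.113,-0.058,-0.423,1],[0.112,0.0369,-0.0153,-0.141,-0.073,-0.529,1]]' >/dev/null
python3 -m crank '[[0.0153,0.018,-0.0026,-0.028,-0.015,-0.106,1],[0.0306,0.036,-0.0053,-0.056,-0.029,-0.211,1],[0.0459,0.0541,-0.0079,-0.084,-0.044,-0.317,1],[0.0612,0.0721,-0.0105,-0.113,-0.058,-0.423,1],[0.0765,0.0901,-0.0131,-0.141,-0.073,-0.529,1]]' >/dev/null
python3 -m crank '[[0.0039,0.0235,-0.0004,-0.028,-0.015,-0.106,1],[0.0079,0.0469,-0.0007,-0.056,-0.029,-0.211,1],[0.0118,0.0704,-0.0011,-0.084,-0.044,-0.317,1],[0.0157,0.0938,-0.0014,-0.113,-0.058,-0.423,1],[0.0197,0.1173,-0.0018,-0.141,-0.073,-0.529,1]]'
python3 -m crank '[[0,0,0,0,0,0,1],[0,0,0,0,0,0,1]]'
cat >> h.py <<'E'
yaw=np.radians(103);uy=np.array([-np.sin(yaw),np.cos(yaw),0])
D=.8660254*uy+[0,0,-.5];Z=-.5*uy+[0,0,-.8660254];Q=R.from_matrix(np.array([D,np.cross(Z,D),Z]).T)
PE=np.array([456.3,259.7,132])
E
python3 - <<'E'
from h import *
import pickle
f=cams.grab_frame("wrist");pickle.dump(f,open("e2.pkl","wb"))
p,q=pose();print(p,q.as_euler("xyz",degrees=True))
print("pin predicted",proj(f,PE),"tip",proj(f,p+q.apply([105,0,11])))
delta(PE-D*(105+30)-Z*11,Q)
cv2.imwrite("pics/e2.png",f["image"][:,:,::-1])
E
```

```text
clock: 8.9
eef_pos: [587.6, 291.5, 279.3]
tcp_rot: [3.14, 0.517, -2.909]
contact_force: [-0.2, 1.1, -1.0]
opening: 0.235
grasp_force: 108.1
clock: 9.1
eef_pos: [587.7, 290.5, 279.5]
tcp_rot: [3.139, 0.516, -2.916]
contact_force: [-0.6, -0.6, -2.1]
opening: 0.237
grasp_force: 108.2
[587.82480133 290.15809797 279.78846269] [ 179.82515295   29.60092147 -167.12195224]
pin predicted [ 278.61435219 -150.48564956] tip [279.7906352   35.50423205]
shift [ 0.0555 -0.0003  0.0499] turn [ 0.002  -0.007  -0.0019]
```

View pics/e2.png

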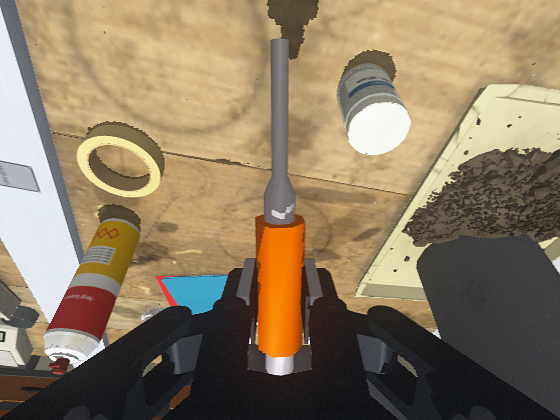

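The drift points down-left of the coupler, tip at (280,38). The pin is still off the top of the frame, so I'll approach to about 8 mm and look.

```bash
python3 -m crank '[[0.014,0,0.0125,0.001,-0.003,-0.001,1],[0.028,0,0.025,0.002,-0.007,-0.002,1],[0.042,0,0.0375,0.002,-0.007,-0.002,1],[0.0555,0,0.05,0.002,-0.007,-0.002,1],[0.0555,0,0.05,0.002,-0.007,-0.002,1]]' >/dev/null
python3 -m crank '[[0.01,0,0,0,0,0,1],[0.02,0,0,0,0,0,1],[0.022,0,0,0,0,0,1],[0.022,0,0,0,0,0,1]]'
python3 - <<'E'
from h import *
import pickle
f=cams.grab_frame("wrist");pickle.dump(f,open("e3.pkl","wb"))
f2=cams.grab_frame("scene");t2=cams.grab_frame("top");pickle.dump((f2,t2),open("e3s.pkl","wb"))
p,q=pose();print(p,q.as_euler("xyz",degrees=True))
print("pin predicted",proj(f,PE),"tip",proj(f,p+q.apply([105,0,11])))
delta(PE-D*105-Z*11,Q)
a=cv2.resize(f["image"][0:100,200:360],(800,500),interpolation=cv2.INTER_CUBIC)
cv2.imwrite("pics/e3.png",a[:,:,::-1])
E
```

```text
clock: 10.05
eef_pos: [547.1, 281.6, 199.6]
tcp_rot: [3.141, 0.527, -2.913]
contact_force: [0.1, -0.1, -0.9]
opening: 0.236
grasp_force: 108.2
[547.8029588  281.930057   199.90604138] [ 179.95838481   30.2224651  -166.90024263]
pin predicted [278.74619336   6.06246315] tip [281.14153461  37.67084477]
shift [ 0.0105 -0.0011  0.0007] turn [0.0016 0.0039 0.0015]
```

View pics/e3.png

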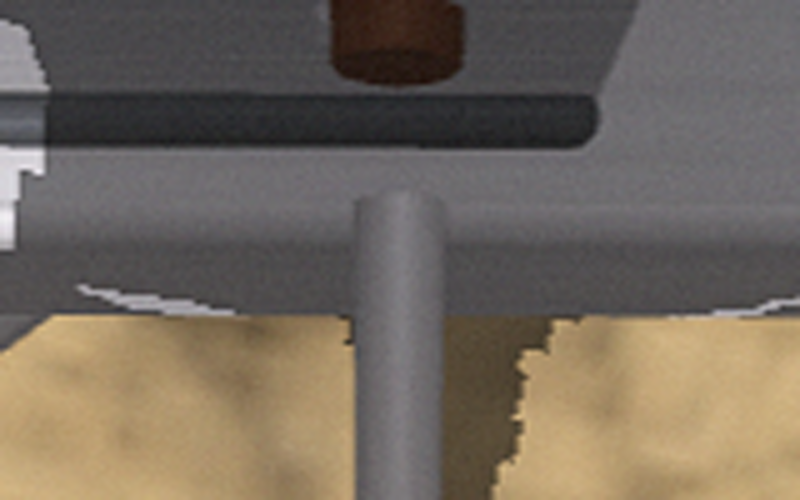

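The pin face, a brown ellipse centred near crop (398,66), lines up laterally with the drift at crop (399,190). Next is a height check by triangulation.

Run:
```python
from h import *
import pickle
g=pickle.load(open("c1.pkl","rb"));f=pickle.load(open("c2.pkl","rb"));e=pickle.load(open("e3.pkl","rb"));s,t=pickle.load(open("e3s.pkl","rb"))
u=(279.6,13.2)
X,er=tri([(g,(151,164.8)),(f,(311.8,195.4)),(e,u)]);print(X,np.round(er,2))
for nm,o in (("c1e",[(g,(151,164.8)),(e,u)]),("c2e",[(f,(311.8,195.4)),(e,u)])):
    A,er=tri(o);print(nm,A,er[0],"rel PE in tool",Q.inv().apply(A-PE))
p,q=pose()
print("pin rel tcp tool frame",q.inv().apply(X-p).round(2))
for z in (5.5,7.5,9.5):print(z,proj(e,p+q.apply([105,0,z])))
print("edge samples c2"); im=e["image"]; print(im[30:46,280])
a=s["image"];pp=proj(s,PE).astype(int);print(pp)
b=t["image"];pt=proj(t,PE).astype(int)
A=cv2.resize(a[pp[1]-40:pp[1]+35,pp[0]-30:pp[0]+45],(400,400),interpolation=cv2.INTER_CUBIC);B=cv2.resize(b[pt[1]-50:pt[1]+25,pt[0]-40:pt[0]+35],(400,400),interpolation=cv2.INTER_CUBIC)
cv2.imwrite("pics/e4.png",np.hstack([A,B])[:,:,::-1])
```

```text
[457.15925362 259.80502757 134.44262933] [0.97 0.45 0.87]
c1e [457.33007765 259.56570279 134.78605183] 0.8862823455391046 rel PE in tool [-2.23607266 -0.36257224 -1.92605839]
c2e [457.28580011 260.3745631  136.28726798] 0.1225430266211911 rel PE in tool [-3.10689483  0.43551732 -3.15674408]
pin rel tcp tool frame [113.57  -1.01   9.6 ]
5.5 [281.23375224  34.20245759]
7.5 [281.19926104  35.49970222]
9.5 [281.16587732  36.75529364]
edge samples c2
[[117 113 117]
 [106 104 106]
 [110 109 109]
 [109 105 108]
 [108 105 110]
 [116 113 118]
 [112 109 114]
 [105 103 109]
 [119 115 120]
 [130 126 130]
 [132 128 133]
 [129 126 132]
 [129 125 132]
 [129 124 132]
 [126 124 128]
 [126 122 128]]
[254 251]
```

View pics/e4.png

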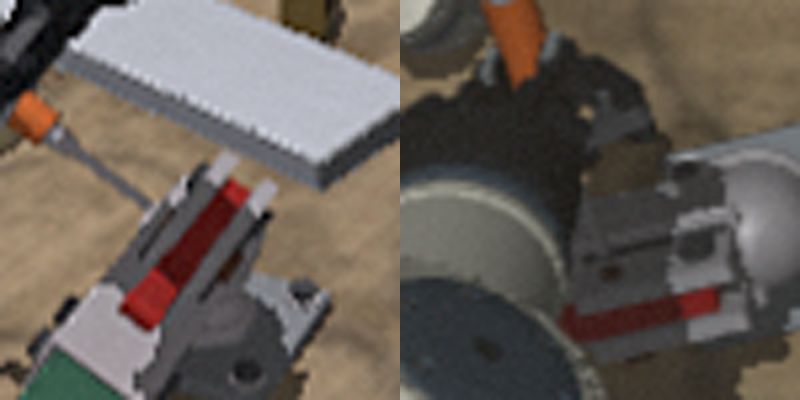

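The left crop shows the drift lined up with the far lug. Triangulation puts the pin 1–2 mm higher than I first had it, so I'll raise by 1.3 mm and touch the pin.

```bash
python3 -m crank '[[0.002,0,-0.0013,0.001,0.004,0.001,1],[0.004,0,-0.0013,0.001,0.004,0.001,1],[0.006,0,-0.0013,0.001,0.004,0.001,1],[0.007,0,-0.0013,0.001,0.004,0.001,1],[0.008,0,-0.0013,0.001,0.004,0.001,1]]'
python3 -m crank '[[0.001,0,0,0,0,0,1],[0.002,0,0,0,0,0,1],[0.003,0,0,0,0,0,1],[0.004,0,0,0,0,0,1],[0.004,0,0,0,0,0,1]]'
python3 - <<'E'
from h import *
import pickle
f=cams.grab_frame("wrist");pickle.dump(f,open("e5.pkl","wb"))
p,q=pose();s=r.sense();print("force in tool",q.inv().apply(s["contact_force"]).round(1))
print("tip at rel PE tool",Q.inv().apply(p+q.apply([105,0,11])-PE).round(2))
m=mask(f["image"],(3,90,20),(18,255,190));m[60:]=0;m[:,:230]=0;m[:,330:]=0;print(blobs(m,15)[0])
E
```

```text
clock: 10.7
eef_pos: [539.9, 279.9, 196.2]
tcp_rot: [-3.141, 0.522, -2.914]
contact_force: [0.1, 0.2, -2.3]
opening: 0.235
grasp_force: 108.2
clock: 11.2
eef_pos: [538.4, 280.1, 196.1]
tcp_rot: [3.141, 0.527, -2.913]
contact_force: [6.9, -0.2, 2.8]
opening: 0.235
grasp_force: 108.4
force in tool [-7.  -1.6  2.1]
tip at rel PE tool [-0.38  1.31 -1.92]
[(np.int32(235), array([277.5,  34.6]), array([266,  30,  25,  13], dtype=int32))]
```

Run:
```python
from h import *
import pickle
f=pickle.load(open("e5.pkl","rb"));im=f["image"];h=cv2.cvtColor(im,cv2.COLOR_RGB2HSV)
for v in range(24,50,2):
    print(v,"".join("B" if (3<=h[v,u,0]<=18 and h[v,u,1]>90) else "%x"%(h[v,u,2]//16) for u in range(256,302)))
```

```text
24 4445454444444444545545444444444454444445444444
26 4455445444545444545544554545444444454544454444
28 4445444455444545444554444444454444444444544445
30 55444544443BBBBBBBBBBBBBBBBBBB4444444444444444
32 4544555554BBBBBBBBBBBBBBBBBBBBBBBBB45455554444
34 4444545543BBBBBBBBBBBBBBBBBBBBBBBBB44444444444
36 4454445553BBBBBBBBBBBBBBBBBBBBBBBB345444444444
38 5445444543BBBBBBBBBBBB4BBBBBBBBBBB344444454545
40 4544454543BBB3466666777888777765BB345454455444
42 545555554433B3556667778887777665B3454554555445
44 2222322222332456566677887776666532323222322322
46 3333333333333456667777787777666533333333333333
48 3332333333222455667677888777666533233323333322
```

The nose sits about 0.4 mm to the right and 1 mm low of the pin centre, by the pixel map. I'll trim that and drive, watching the forces.

```bash
python3 -m crank '[[-0.002,-0.0003,-0.0008,0,0,0,1],[0,-0.0003,-0.0008,0,0,0,1],[0.002,-0.0003,-0.0008,0,0,0,1],[0.004,-0.0003,-0.0008,0,0,0,1],[0.006,-0.0003,-0.0008,0,0,0,1]]' 120
python3 -m crank '[[0.001,0,0,0,0,0,1],[0.002,0,0,0,0,0,1],[0.003,0,0,0,0,0,1],[0.004,0,0,0,0,0,1],[0.005,0,0,0,0,0,1]]'
python3 - <<'E'
from h import *
p,q=pose();s=r.sense();print("force in tool",q.inv().apply(s["contact_force"]).round(1),s["wrist_torque"].round(2))
print("tip rel PE tool",Q.inv().apply(p+q.apply([105,0,11])-PE).round(2))
f=cams.grab_frame("wrist");im=f["image"];h=cv2.cvtColor(im,cv2.COLOR_RGB2HSV)
for v in range(24,50,2):
    print(v,"".join("B" if (3<=h[v,u,0]<=18 and h[v,u,1]>90) else "%x"%(h[v,u,2]//16) for u in range(256,302)))
E
```

```text
clock: 11.75
eef_pos: [535.0, 279.6, 195.7]
tcp_rot: [3.139, 0.531, -2.913]
contact_force: [16.1, -0.8, 9.2]
opening: 0.231
grasp_force: 120.4
clock: 12.25
eef_pos: [531.3, 279.0, 193.7]
tcp_rot: [3.139, 0.533, -2.913]
contact_force: [16.0, -1.5, 6.3]
opening: 0.229
grasp_force: 120.5
force in tool [-16.3  -5.1   2.2] [-0.32 -2.77  0.02]
tip rel PE tool [ 7.    1.77 -2.79]
24 7877777777778787887777777777777777778787778777
26 7777777777777777777777777777788777777777777878
28 7777777777777777777777777777777777777777777777
30 7777777777777777777777777777777777777777777777
32 7777777777777777777777777777777777777777777777
34 7777777777777787777777777787777777777778777877
36 7777778777877777777777777777777787787777777777
38 7777777777777777777777777777777777777777777777
40 7777777777777777777777777777777777777777777777
42 7777777777777777777777777777777777777777777777
44 7777777777777777777777777777777777777777777777
46 7777777777777777777777777777777777777777777777
48 4444444444444444444444444444444444444444444444
```

Run:
```python
from h import *
f=cams.grab_frame("wrist");im=f["image"];h=cv2.cvtColor(im,cv2.COLOR_RGB2HSV)
for v in range(0,260,7):
    print("%3d"%v,"".join("B" if (3<=h[v,u,0]<=18 and h[v,u,1]>90 and h[v,u,2]<120) else "O" if (4<h[v,u,0]<16 and h[v,u,1]>180) else "R" if (h[v,u,0]<4 and h[v,u,1]>150) else "w" if h[v,u,1]>60 else "%x"%(h[v,u,2]//16) for u in range(220,340,2)))
p,q=pose();print(p,q.as_euler("xyz",degrees=True),r.sense()["contact_force"])
```

```text
0 RRRRRRRRRRRRRRRRRRRRRRRRRRRwRRRRRRRRRRRRRRRRRRRRRRRRRRRRRRRR
  7 RRwRRRRRRRRRRRRRRRRRRRRRRBRRRRRRRRRRRRRRRRRRRRRRwRRRRRRRRRRw
 14 RRRRRRRRRRRRRRRRRRRRRRRRRRRRRRRRRRwRRRRRRwRRRRRRRRRRRRRRRRRR
 21 777777777787777777778778777877888788888887778787888888RRRRRR
 28 777777777777777777777777777787777777777777777777777777wRRRRR
 35 777777777777777777778777787777777778777777777788877887666676
 42 777777777777777777777777777777777777777777777777777777767767
 49 445444444444444444444444444444444444444445445444444446767776
 56 444544554545454444454455566778766555445445554445445777777677
 63 333333333223333232323333456788766332332223233334767777777777
 70 232233232222222222322222466678766322332222232325777777777777
 77 777777777777777777777777666788776677777777777777777777777777
 84 776677776766776777677767666788766677777777777777777777777777
 91 447bbabbaa45445555555555566788766555555555555555555555555455
 98 wwwwwwwwwwwwwwwwwwwwwwwww56778776wBBwBwwwwwwwwwwwwwwwwwwwwww
105 wwwwwwwwwwwwwwwwwwwwwwwww56777776wwwwwwwwwwwwwwwwwwwwwwwwwww
112 wwwwwwwwwwwwwwwwwwwwwwwww56778776wwwwwwwwwwwwwwwwwwwwwwwww
[... 790 characters left out ...]
wwwwwwwwwwwwwwwwwww677777887777778wwwwwwwwwwwwwwwwwwwwwww
210 wwwwwwwwwwwwwwwwwwwwww678ccd7adccbb68wwwwwwwwwwwwwwwwwwwwwww
217 wwwwwwwwwwwwwwwwwwOOOB6677777dddcb766BOOOwwwwwwwwwwwwwwwwwww
224 wwwwwwwwwwwwwwwwwwOOOOOOOOwwwwwwBOOOOOBOOOwwwwwwwwwwwwwwwwww
231 BwBwwwwwwwwwwwwwwwOOOOOOOOOOOOOOOOOOOOOOOOwwwwwwwwwwwwwwwwww
238 wwwwwwwwwwwwwwwwwwOOOOOOOOOOOOOOOOOOOOOOOOwwwwwwwwwwwwwwwwww
245 wwwwwwwwwwwwwwwwwwOOOOOOOOOOOOOOOOOOOOOOOOwwwwwwwwwwwwwwwwww
252 wwwwwwwwwwwwwwwwwwOOOOOOOOOOOOOOOOOOOOOOOOwwwwwwwwwwwwwwwwww
259 wwwwwwwwwwwww55565OOOOOOOOOOOOOOOOOOOOOOOOw6566wwwwwwwwwwwww
[531.04979495 278.82144699 193.47458863] [ 179.84645224   30.48174639 -166.90412806] [14.95260937 -1.05918711  5.56983875]
```

The nose has entered the lug's hole (it vanishes at row ~52) at 16 N axial, so the pin is moving. I'll keep driving with a small sideways relief.

```bash
python3 -m crank '[[0.0015,-0.0005,0,0,0,0,1],[0.003,-0.0005,0,0,0,0,1],[0.0045,-0.0005,0,0,0,0,1],[0.006,-0.0005,0,0,0,0,1],[0.0075,-0.0005,0,0,0,0,1]]'
python3 -m crank '[[0.0015,0,0,0,0,0,1],[0.003,0,0,0,0,0,1],[0.0045,0,0,0,0,0,1],[0.006,0,0,0,0,0,1],[0.0075,0,0,0,0,0,1]]'
cat > st.py <<'E'
from h import *
p,q=pose();s=r.sense();print("force in tool",q.inv().apply(s["contact_force"]).round(1),"torque in tool",q.inv().apply(s["wrist_torque"]).round(2))
print("tip rel PE tool",Q.inv().apply(p+q.apply([105,0,11])-PE).round(2),"turn err",(q.inv()*Q).as_rotvec().round(4))
E
python3 st.py
```

```text
clock: 12.85
eef_pos: [525.0, 277.2, 189.8]
tcp_rot: [3.138, 0.532, -2.913]
contact_force: [16.0, 0.9, 5.7]
opening: 0.228
grasp_force: 120.3
clock: 13.35
eef_pos: [519.4, 276.0, 186.7]
tcp_rot: [3.138, 0.534, -2.913]
contact_force: [20.7, -1.3, 8.0]
opening: 0.234
grasp_force: 120.3
force in tool [-21.2  -5.9   3.2] torque in tool [ 0.92 -3.3  -0.51]
tip rel PE tool [21.1   1.62 -2.73] turn err [0.0044 0.0102 0.0015]
```

```bash
python3 -m crank '[[0.0015,-0.0005,0,0.002,0.003,0,1],[0.003,-0.0005,0,0.002,0.003,0,1],[0.0045,-0.0005,0,0.002,0.003,0,1],[0.006,-0.0005,0,0.002,0.003,0,1],[0.0075,-0.0005,0,0.002,0.003,0,1]]'
python3 st.py
python3 -m crank '[[0.0015,0,0,0,0,0,1],[0.003,0,0,0,0,0,1],[0.0045,0,0,0,0,0,1],[0.006,0,0,0,0,0,1],[0.0075,0,0,0,0,0,1]]'
python3 st.py
```

```text
clock: 13.85
eef_pos: [514.1, 274.8, 183.7]
tcp_rot: [3.139, 0.533, -2.913]
contact_force: [23.8, -0.7, 8.0]
opening: 0.227
grasp_force: 120.1
force in tool [-23.9  -6.1   4.8] torque in tool [ 0.97 -3.98 -0.56]
tip rel PE tool [27.31  1.56 -2.97] turn err [0.0034 0.0092 0.0015]
clock: 14.35
eef_pos: [507.4, 273.2, 179.5]
tcp_rot: [3.139, 0.532, -2.914]
contact_force: [22.0, 0.8, 4.6]
opening: 0.232
grasp_force: 119.8
force in tool [-21.   -4.3   7. ] torque in tool [ 0.66 -3.38 -0.22]
tip rel PE tool [35.43  1.63 -2.93] turn err [0.0033 0.008  0.0008]
```

```bash
python3 -m crank '[[0.0015,-0.0003,0.0005,0,0,0,1],[0.003,-0.0003,0.0005,0,0,0,1],[0.0045,-0.0003,0.0005,0,0,0,1],[0.006,-0.0003,0.0005,0,0,0,1],[0.0075,-0.0003,0.0005,0,0,0,1]]'
python3 st.py
python3 -m crank '[[0.001,0,0,0,0,0,1],[0.002,0,0,0,0,0,1],[0.003,0,0,0,0,0,1],[0.004,0,0,0,0,0,1],[0.005,0,0,0,0,0,1]]'
python3 st.py
```

```text
clock: 14.85
eef_pos: [495.6, 268.3, 170.3]
tcp_rot: [-3.14, 0.519, -2.914]
contact_force: [2.7, 3.2, -1.0]
opening: 0.233
grasp_force: 120.2
force in tool [-2.4  2.5  2.5] torque in tool [-0.45 -0.27  0.23]
tip rel PE tool [51.05 -0.56 -2.5 ] turn err [-0.0013 -0.0042  0.0006]
clock: 15.35
eef_pos: [491.8, 267.3, 168.2]
tcp_rot: [-3.14, 0.52, -2.914]
contact_force: [3.0, 2.7, -1.2]
opening: 0.233
grasp_force: 120.1
force in tool [-2.4  2.   2.8] torque in tool [-0.47 -0.39  0.31]
tip rel PE tool [55.54 -0.66 -2.55] turn err [-0.0014 -0.0036  0.0006]
```

The force has dropped, so the pin is out. Withdrawing along the axis and then checking where the pin fell.

```bash
python3 -m crank '[[-0.008,0,0,0,0,0,1],[-0.02,0,0,0,0,0,1],[-0.035,0,0,0,0,0,1],[-0.05,0,0,0,0,0,1],[-0.065,0,0,0,0,0,1]]'
python3 -m crank '[[-0.02,0,-0.02,0,0,0,1],[-0.04,0,-0.05,0,0,0,1],[-0.05,0,-0.08,0,0,0,1],[-0.05,0,-0.11,0,0,0,1],[-0.05,0,-0.12,0,0,0,1]]'
python3 - <<'E'
from h import *
import pickle
p,q=pose();print(p,q.as_euler("xyz",degrees=True))
w=cams.grab_frame("wrist");s=cams.grab_frame("scene");t=cams.grab_frame("top");pickle.dump((w,s,t),open("g.pkl","wb"))
F=pickle.load(open("f0.pkl","rb"))
for n,a,b in (("scene",s,F["scene"]),("top",t,F["top"])):
    dd=cv2.absdiff(a["image"],b["image"]).max(2);m=(dd>35).astype(np.uint8)*255;m[mask(a["image"],(0,0,0),(0,0,0))>0]=0
    br=mask(a["image"],(2,90,20),(14,255,170))
    B,_=blobs(cv2.bitwise_and(m,br),6);print(n,[(x[0],x[1],onz(a,x[1],8).round() ) for x in B if abs(onz(a,x[1],8)[1]-250)<200 and 280<onz(a,x[1],8)[0]<560])
E
```

```text
clock: 15.85
eef_pos: [545.7, 278.8, 199.2]
tcp_rot: [-3.137, 0.516, -2.913]
contact_force: [-0.1, 0.2, -1.1]
opening: 0.23
grasp_force: 120.3
clock: 16.35
eef_pos: [530.0, 275.8, 331.0]
tcp_rot: [-3.139, 0.52, -2.914]
contact_force: [0.5, -0.4, -1.8]
opening: 0.23
grasp_force: 120.3
[529.96605443 275.83592853 330.98856027] [-179.87179902   29.79890226 -166.9734594 ]
scene [(np.int32(19), array([270. , 297.7]), array([384., 286.,   8.]))]
top [(np.int32(129), array([173.5, 254.4]), array([425., 308.,   8.])), (np.int32(6), array([185. , 265.2]), array([394., 274.,   8.])), (np.int32(10), array([180.9, 268.4]), array([385., 286.,   8.]))]
```

The pin lies on the bench at about (384,286); the top and scene views agree. Now I'll take the drift back to its first spot.

Run:
```python
from h import *
p,q=pose()
plan(p,q,np.array([517.,-179,170]),R.from_euler("xyz",[np.pi,0,np.radians(68.4)]),4)
```

```text
[[0.0089, -0.022, 0.0041, 0.028, 0.015, 0.106], [0.0179, -0.044, 0.0081, 0.056, 0.03, 0.212], [0.0268, -0.066, 0.0122, 0.084, 0.045, 0.318], [0.0358, -0.088, 0.0163, 0.112, 0.059, 0.423], [0.0447, -0.11, 0.0204, 0.14, 0.074, 0.529]]
[[-0.0036, -0.0226, 0.0075, 0.028, 0.015, 0.106], [-0.0072, -0.0452, 0.015, 0.056, 0.03, 0.212], [-0.0108, -0.0678, 0.0224, 0.084, 0.045, 0.318], [-0.0145, -0.0905, 0.0299, 0.112, 0.059, 0.423], [-0.0181, -0.1131, 0.0374, 0.14, 0.074, 0.529]]
[[-0.0149, -0.0164, 0.0096, 0.028, 0.015, 0.106], [-0.0297, -0.0328, 0.0191, 0.056, 0.03, 0.212], [-0.0446, -0.0491, 0.0287, 0.084, 0.045, 0.318], [-0.0594, -0.0655, 0.0383, 0.112, 0.059, 0.423], [-0.0743, -0.0819, 0.0479, 0.14, 0.074, 0.529]]
[[-0.0214, -0.0051, 0.0097, 0.028, 0.015, 0.106], [-0.0429, -0.0103, 0.0195, 0.056, 0.03, 0.212], [-0.0643, -0.0154, 0.0292, 0.084, 0.045, 0.318], [-0.0857, -0.0205, 0.0389, 0.112, 0.059, 0.423], [-0.1072, -0.0257, 0.0487, 0.14, 0.074, 0.529]]
```

```bash
python3 -m crank '[[0.0089,-0.022,0.0041,0.028,0.015,0.106,1],[0.0179,-0.044,0.0081,0.056,0.03,0.212,1],[0.0268,-0.066,0.0122,0.084,0.045,0.318,1],[0.0358,-0.088,0.0163,0.112,0.059,0.423,1],[0.0447,-0.11,0.0204,0.14,0.074,0.529,1]]' >/dev/null
python3 -m crank '[[-0.0036,-0.0226,0.0075,0.028,0.015,0.106,1],[-0.0072,-0.0452,0.015,0.056,0.03,0.212,1],[-0.0108,-0.0678,0.0224,0.084,0.045,0.318,1],[-0.0145,-0.0905,0.0299,0.112,0.059,0.423,1],[-0.0181,-0.1131,0.0374,0.14,0.074,0.529,1]]' >/dev/null
python3 -m crank '[[-0.0149,-0.0164,0.0096,0.028,0.015,0.106,1],[-0.0297,-0.0328,0.0191,0.056,0.03,0.212,1],[-0.0446,-0.0491,0.0287,0.084,0.045,0.318,1],[-0.0594,-0.0655,0.0383,0.112,0.059,0.423,1],[-0.0743,-0.0819,0.0479,0.14,0.074,0.529,1]]' >/dev/null
python3 -m crank '[[-0.0214,-0.0051,0.0097,0.028,0.015,0.106,1],[-0.0429,-0.0103,0.0195,0.056,0.03,0.212,1],[-0.0643,-0.0154,0.0292,0.084,0.045,0.318,1],[-0.0857,-0.0205,0.0389,0.112,0.059,0.423,1],[-0.1072,-0.0257,0.0487,0.14,0.074,0.529,1]]'
python3 -m crank '[[0,0,0,0,0,0,1],[0,0,0,0,0,0,1]]'
python3 - <<'E'
from h import *
delta((517,-179,23),R.from_euler("xyz",[np.pi,0,np.radians(68.4)]))
p,q=pose();f=cams.grab_frame("wrist");h=cv2.cvtColor(f["image"],cv2.COLOR_RGB2HSV)
print("tip",proj(f,p+q.apply([105,0,7.5])))
for v in range(24,64,4):
    print("%3d"%v,"".join("w" if h[v,u,1]>45 else "%x"%(h[v,u,2]//16) for u in range(240,320,2)))
E
```

```text
clock: 18.5
eef_pos: [516.9, -179.4, 168.0]
tcp_rot: [-3.139, -0.0, 1.19]
contact_force: [0.0, -0.1, -0.9]
opening: 0.233
grasp_force: 120.5
clock: 18.7
eef_pos: [517.0, -178.9, 168.6]
tcp_rot: [-3.14, 0.0, 1.194]
contact_force: [0.2, -0.0, -1.5]
opening: 0.232
grasp_force: 120.5
shift [-1.000e-04  4.000e-04  1.456e-01] turn [-0.0019  0.0002  0.0004]
tip [276.77960457  35.43726171]
 24 ffffffffffffffffffffffffffffffffffffffff
 28 ffffffffffffffffffffffffffffffffffffffff
 32 ffffffffffffffffffffffffffffffffffffffff
 36 ffffffffffffffffffffffffffffffffffffffff
 40 fffffffffffffffe9cdffffcefffffffffffffff
 44 ffffffffffffffff9bdffffebfffffffffffffff
 48 ffffffffffffffff9ceffffebfffffffffffffa7
 52 ffffffffffffffff9ceffffeefffffffd777779w
 56 fffffffffffffffe9cdffffdeff977777awwwwww
 60 ffffffffffffffff7ceffffeb779wwwwwwwwwwww
```

The drift hasn't slipped in the hand. Lowering and releasing.

```bash
python3 -m crank '[[0,0,0.04,0,0,0,1],[0,0,0.08,0,0,0,1],[0,0,0.115,0,0,0,1],[0,0,0.135,0,0,0,1],[0,0,0.142,0,0,0,1]]'
python3 -m crank '[[0,0,0.002,0,0,0,1],[0,0,0.003,0,0,0,1],[0,0,0.003,0,0,0,1]]'
python3 -m crank '[[0,0,-0.001,0,0,0,0.75],[0,0,-0.002,0,0,0,0.7],[0,0,-0.002,0,0,0,0.5],[0,0,-0.002,0,0,0,0],[0,0,-0.002,0,0,0,0]]'
python3 -m crank '[[0,0,0,0,0,0,0],[0,0,-0.01,0,0,0,0],[0,0,-0.04,0,0,0,0],[0,0,-0.08,0,0,0,0],[0,0,-0.12,0,0,0,0]]'
python3 -m crank '[[0,0,-0.04,0,0,0,0],[0,0,-0.04,0,0,0,0],[0,0,-0.04,0,0,0,0]]'
python3 - <<'E'
from h import *
f=cams.grab_frame("wrist");m=mask(f["image"],(5,150,90),(17,255,255));print([ (b[0],b[1],onz(f,b[1],13).round(1)) for b in blobs(m,300)[0]],pose()[0])
E
```

```text
clock: 19.25
eef_pos: [516.6, -177.1, 26.5]
tcp_rot: [-3.139, 0.0, 1.197]
contact_force: [-0.2, 0.0, -1.9]
opening: 0.232
grasp_force: 120.4
clock: 19.55
eef_pos: [519.1, -178.7, 26.8]
tcp_rot: [3.138, -0.0, 1.195]
contact_force: [0.3, -0.1, -1.7]
opening: 0.233
grasp_force: 120.4
clock: 20.05
eef_pos: [518.3, -178.7, 27.8]
tcp_rot: [3.14, -0.0, 1.195]
contact_force: [0.6, -0.0, 0.3]
opening: 0.799
grasp_force: 0.0
clock: 20.55
eef_pos: [517.6, -178.4, 149.3]
tcp_rot: [3.141, -0.0, 1.195]
contact_force: [0.7, 0.0, 0.8]
opening: 1.002
grasp_force: 0.0
clock: 20.85
eef_pos: [518.4, -178.7, 189.1]
tcp_rot: [3.137, -0.0, 1.195]
contact_force: [0.3, 1.3, -0.4]
opening: 0.998
grasp_force: 0.0
[(np.int32(3410), array([508.3, 109.4]), array([ 743.1, -180.3,   13. ])), (np.int32(1580), array([278.8, 197.4]), array([ 519.2, -180.5,   13. ])), (np.int32(752), array([208.6, 323.4]), array([ 392.3, -287.4,   13. ]))] [ 517.63942237 -178.45150853  187.70786044]
```

The drift lies on the bench at about (519,-180) and is let go. Next I'll estimate the handle roll and plan a view pose over it.

```bash
cat >> h.py <<'E'
UX=np.array([np.cos(yaw),np.sin(yaw),0]);N=-Z
QH=R.from_matrix(np.array([UX,-D,Z]).T)
LH=PE+22*D
def onplane(f,uv):
    p,d=ray(f,uv);return p+d*((LH-p)@D)/(d@D)
E
python3 - <<'E'
from h import *
import pickle
f=pickle.load(open("c2.pkl","rb"))
m=mask(f["image"],(0,150,60),(6,255,255))|mask(f["image"],(174,150,60),(180,255,255))
for u in range(194,236,3):
    c=np.flatnonzero(m[180:240,u]);print(u,(c.min()+180,c.max()+180) if len(c) else None,end="; ")
X=onplane(f,(205,215));print("\nroll",X.round(1),"rel LH (ux,n)",(X-LH)@UX,(X-LH)@N)
p,q=pose()
V=X+110*N
print("view",V,QH.as_euler("xyz",degrees=True))
plan(p,q,V,QH,3)
E
```

```text
194 None; 197 (np.int64(205), np.int64(226)); 200 (np.int64(203), np.int64(229)); 203 (np.int64(202), np.int64(230)); 206 (np.int64(202), np.int64(230)); 209 (np.int64(203), np.int64(230)); 212 (np.int64(205), np.int64(228)); 215 (np.int64(206), np.int64(225)); 218 (np.int64(206), np.int64(225)); 221 (np.int64(206), np.int64(224)); 224 (np.int64(206), np.int64(224)); 227 (np.int64(205), np.int64(224)); 230 (np.int64(205), np.int64(224)); 233 (np.int64(205), np.int64(224)); 
roll [410.3 338.6 134.9] rel LH (ux,n) 87.22894056092869 16.07687099006186
view [356.69075037 326.22681273 230.18577272] [149.99999989   0.         103.        ]
[[0.0274, -0.0223, -0.0029, -0.034, 0.011, -0.039], [0.0547, -0.0447, -0.0057, -0.067, 0.021, -0.079], [0.0821, -0.067, -0.0086, -0.101, 0.032, -0.118], [0.1094, -0.0893, -0.0114, -0.135, 0.042, -0.157], [0.1368, -0.1117, -0.0143, -0.169, 0.053, -0.196]]
[[0.0313, -0.0159, -0.0045, -0.034, 0.011, -0.039], [0.0626, -0.0318, -0.0091, -0.067, 0.021, -0.079], [0.094, -0.0477, -0.0136, -0.101, 0.032, -0.118], [0.1253, -0.0637, -0.0182, -0.135, 0.042, -0.157], [0.1566, -0.0796, -0.0227, -0.169, 0.053, -0.196]]
[[0.034, -0.0087, -0.0049, -0.034, 0.011, -0.039], [0.068, -0.0173, -0.0098, -0.067, 0.021, -0.079], [0.102, -0.026, -0.0147, -0.101, 0.032, -0.118], [0.136, -0.0346, -0.0196, -0.135, 0.042, -0.157], [0.17, -0.0433, -0.0245, -0.169, 0.053, -0.196]]
```

```bash
python3 -m crank '[[0.0274,-0.0223,-0.0029,-0.034,0.011,-0.039,0],[0.0547,-0.0447,-0.0057,-0.067,0.021,-0.079,0],[0.0821,-0.067,-0.0086,-0.101,0.032,-0.118,0],[0.1094,-0.0893,-0.0114,-0.135,0.042,-0.157,0],[0.1368,-0.1117,-0.0143,-0.169,0.053,-0.196,0]]' >/dev/null
python3 -m crank '[[0.0313,-0.0159,-0.0045,-0.034,0.011,-0.039,0],[0.0626,-0.0318,-0.0091,-0.067,0.021,-0.079,0],[0.094,-0.0477,-0.0136,-0.101,0.032,-0.118,0],[0.1253,-0.0637,-0.0182,-0.135,0.042,-0.157,0],[0.1566,-0.0796,-0.0227,-0.169,0.053,-0.196,0]]' >/dev/null
python3 -m crank '[[0.034,-0.0087,-0.0049,-0.034,0.011,-0.039,0],[0.068,-0.0173,-0.0098,-0.067,0.021,-0.079,0],[0.102,-0.026,-0.0147,-0.101,0.032,-0.118,0],[0.136,-0.0346,-0.0196,-0.135,0.042,-0.157,0],[0.17,-0.0433,-0.0245,-0.169,0.053,-0.196,0]]'
python3 -m crank '[[0,0,0,0,0,0,0],[0,0,0,0,0,0,0]]'
cat > roll.py <<'E'
from h import *
import pickle,sys
f=cams.grab_frame("wrist");pickle.dump(f,open(sys.argv[1],"wb"))
p,q=pose();print(p.round(1),q.as_euler("xyz",degrees=True).round(2))
m=mask(f["image"],(0,150,50),(6,255,255))|mask(f["image"],(174,150,50),(180,255,255))
g=proj(f,np.array([410.3,338.6,134.9]));print("guess px",g.round(1))
B,l=blobs(m,100);print([(b[0],b[1],b[2]) for b in B])
b=max(B,key=lambda b:b[0] if abs(b[1][0]-g[0])<80 else 0)[2]
for v in range(b[1],b[1]+b[3],3):
    c=np.flatnonzero(m[v,b[0]:b[0]+b[2]])
    if len(c):print(v,c.min()+b[0],c.max()+b[0],end="; ")
E
python3 roll.py r1.pkl
```

```text
clock: 22.4
eef_pos: [355.8, 326.9, 228.8]
tcp_rot: [2.617, 0.001, 1.799]
contact_force: [1.7, 0.1, -0.1]
opening: 0.999
grasp_force: 0.0
clock: 22.6
eef_pos: [356.0, 326.0, 228.5]
tcp_rot: [2.62, 0.002, 1.799]
contact_force: [-0.0, -0.5, -0.1]
opening: 0.997
grasp_force: 0.0
[356.4 325.3 228.7] [1.5008e+02 8.0000e-02 1.0298e+02]
guess px [280.1 217.1]
[(np.int32(288), array([181.8,   6.7]), array([171,   0,  24,  18], dtype=int32)), (np.int32(3027), array([282.9, 275. ]), array([270, 211,  28, 143], dtype=int32)), (np.int32(204), array([500.1, 284.5]), array([471, 270,  52,  31], dtype=int32))]
211 270 296; 214 270 297; 217 270 297; 220 270 297; 223 270 297; 226 270 297; 229 271 296; 232 272 295; 235 272 295; 238 272 295; 241 272 295; 244 272 295; 247 272 295; 250 272 294; 253 272 294; 256 272 294; 259 272 294; 262 272 294; 265 272 294; 268 272 294; 271 272 294; 274 272 294; 277 272 294; 280 272 294; 283 272 294; 286 273 293; 289 274 292; 292 274 292; 295 274 291; 298 274 291; 301 274 291; 304 274 291; 307 274 291; 310 274 291; 313 274 291; 316 274 291; 319 274 291; 322 274 291; 325 274 290; 328 274 291; 331 274 290; 334 274 291; 337 274 290; 340 274 290; 343 275 290; 346 275 290; 349 275 290; 352 274 290;
```

The roll is seen at (283.7,220), 27.5 px wide, about 3 mm off the guess. Descending partway for a second view.

```bash
python3 -m crank '[[-0.001,0.0015,0.02,0,0,0,0],[-0.002,0.003,0.04,0,0,0,0],[-0.002,0.003,0.055,0,0,0,0],[-0.002,0.003,0.06,0,0,0,0],[-0.002,0.003,0.06,0,0,0,0]]'
python3 roll.py r2.pkl
```

```text
clock: 23.15
eef_pos: [389.7, 330.0, 178.8]
tcp_rot: [2.619, 0.001, 1.795]
contact_force: [0.1, -0.1, 0.1]
opening: 0.996
grasp_force: 0.0
[389.7 330.5 179.5] [149.98   0.   102.85]
guess px [272.7 242.8]
[(np.int32(4068), array([277.1, 297.6]), array([258, 235,  38, 141], dtype=int32)), (np.int32(210), array([514.6, 295.5]), array([486, 280,  52,  33], dtype=int32))]
235 259 294; 238 259 295; 241 258 295; 244 258 295; 247 258 295; 250 258 295; 253 258 295; 256 259 295; 259 260 294; 262 261 293; 265 261 293; 268 261 293; 271 262 292; 274 262 292; 277 262 292; 280 262 292; 283 262 292; 286 262 292; 289 262 292; 292 263 292; 295 263 292; 298 263 292; 301 263 292; 304 263 291; 307 263 291; 310 263 292; 313 263 292; 316 264 292; 319 264 292; 322 264 292; 325 264 291; 328 267 288; 331 266 289; 334 266 289; 337 266 288; 340 266 288; 343 266 288; 346 266 288; 349 266 288; 352 266 288; 355 266 288; 358 266 288; 361 266 288; 364 267 288; 367 267 288; 370 267 288; 373 267 288;
```

Run:
```python
from h import *
import pickle
L=[(pickle.load(open(n,"rb")),u) for n,u in (("r1.pkl",(283.7,219.5)),("r2.pkl",(276.8,246.5)),("c2.pkl",(203.5,216)))]
for o in (L,L[:2],L[1:]):
    X,e=tri(o);print(X.round(1),np.round(e,1),"rel LH ux,D,n",np.array([(X-LH)@UX,(X-LH)@D,(X-LH)@N]).round(1))
X,e=tri(L);p,q=pose()
f=L[1][0];cd=R.from_euler("xyz",f["orientation"]).apply([0,0,1]);print("depth r2",(X-f["position"])@cd,"by width",f["fx"]*22/37.5)
delta(X+3*N,QH)
H=LH+np.array([0,0,0])-42*UX
print("roll from hinge ux,n",(X-H)@UX,(X-H)@N)
```

```text
[410.7 338.4 139.8] [0.3 0.4 0.6] rel LH ux,D,n [86.9 -2.8 20.1]
[410.3 338.3 140.3] [0.1 0.1] rel LH ux,D,n [86.9 -2.6 20.7]
[410.7 338.5 139.7] [0.5 0.5] rel LH ux,D,n [87.1 -2.7 20.1]
depth r2 182.8703357178464 by width 184.87220120056202
shift [ 0.0031 -0.0006  0.0425] turn [ 0.0003  0.0013 -0.0022]
roll from hinge ux,n 128.94198326531614 20.142928944093917
```

```bash
python3 -m crank '[[0.003,-0.0005,0.015,0,0.001,-0.002,0],[0.003,-0.0005,0.028,0,0.001,-0.002,0],[0.003,-0.0005,0.038,0,0.001,-0.002,0],[0.003,-0.0005,0.042,0,0.001,-0.002,0],[0.003,-0.0005,0.042,0,0.001,-0.002,0]]'
python3 -m crank '[[0,0,0,0,0,0,0.8],[0,0,0,0,0,0,1],[0,0,0,0,0,0,1],[0,0,0,0,0,0,1],[0,0,0,0,0,0,1]]' 40
python3 -c "
from h import *
p,q=pose();print(p,q.inv().apply(r.sense()['contact_force']))
r0=131;f0=np.arctan2(19,129)
for k in range(1,24):
    a=f0+k*.05;print(round(k*.05,2),(r0*(np.cos(a)-np.cos(f0))/1000).round(4),(-r0*(np.sin(a)-np.sin(f0))/1000).round(4))"
```

```text
clock: 23.7
eef_pos: [408.9, 338.9, 143.4]
tcp_rot: [2.617, -0.0, 1.799]
contact_force: [-0.1, -0.3, -0.2]
opening: 0.995
grasp_force: 0.0
clock: 24.2
eef_pos: [407.7, 339.0, 142.8]
tcp_rot: [2.618, -0.002, 1.799]
contact_force: [-8.6, -2.3, 7.6]
opening: 0.248
grasp_force: 41.5
[407.72981667 338.99114927 142.76476221] [ -0.29875791  -3.94575475 -11.05997937]
0.05 -0.0011 -0.0065
0.1 -0.0026 -0.0128
0.15 -0.0043 -0.0192
0.2 -0.0064 -0.0254
0.25 -0.0088 -0.0315
0.3 -0.0114 -0.0374
0.35 -0.0144 -0.0433
0.4 -0.0177 -0.049
0.45 -0.0212 -0.0545
0.5 -0.025 -0.0598
0.55 -0.0291 -0.0649
0.6 -0.0334 -0.0698
0.65 -0.038 -0.0745
0.7 -0.0428 -0.079
0.75 -0.0478 -0.0832
0.8 -0.053 -0.0872
0.85 -0.0584 -0.0909
0.9 -0.064 -0.0943
0.95 -0.0697 -0.0974
1.0 -0.0756 -0.1003
1.05 -0.0817 -0.1028
1.1 -0.0878 -0.1051
1.15 -0.0941 -0.107
```

Gripped: the opening is about 21 mm. Raising the handle along its arc.

```bash
python3 -m crank '[[-0.0026,0,-0.0128,0,0,0,1],[-0.0064,0,-0.0254,0,0,0,1],[-0.0114,0,-0.0374,0,0,0,1],[-0.0177,0,-0.049,0,0,0,1],[-0.025,0,-0.0598,0,0,0,1]]'
cat > st2.py <<'E'
from h import *
p,q=pose();s=r.sense();print("force tool",q.inv().apply(s["contact_force"]).round(1),"torque",q.inv().apply(s["wrist_torque"]).round(2))
d=p-(LH-42*UX);print("tcp rel hinge",(d@UX).round(1),(d@N).round(1),(d@D).round(1),"angle",np.arctan2(d@N,d@UX))
E
python3 st2.py
```

```text
clock: 24.7
eef_pos: [384.4, 306.9, 194.4]
tcp_rot: [2.619, 0.001, 1.799]
contact_force: [4.9, -2.2, -7.1]
opening: 0.244
grasp_force: 39.3
force tool [-3.2  0.1  8.3] torque [ 0.31 -0.19  0.  ]
tcp rel hinge 104.1 83.7 -1.7 angle 0.6772320181975846
```

```bash
python3 -m crank '[[-0.0084,0,-0.01,0,0,0,1],[-0.0178,0,-0.0192,0,0,0,1],[-0.028,0,-0.0274,0,0,0,1],[-0.039,0,-0.0345,0,0,0,1],[-0.0506,0,-0.0405,0,0,0,1]]'
python3 st2.py
python3 -m crank '[[-0.0061,0,-0.0025,0,0,0,1],[-0.0122,0,-0.0048,0,0,0,1],[-0.016,0,-0.006,0,0,0,1],[-0.0185,0,-0.0067,0,0,0,1],[-0.02,0,-0.007,0,0,0,1]]'
python3 st2.py
```

```text
clock: 25.2
eef_pos: [376.0, 253.3, 229.3]
tcp_rot: [2.618, -0.001, 1.799]
contact_force: [1.5, 1.7, -8.0]
opening: 0.244
grasp_force: 39.4
force tool [ 1.3 -2.4  7.9] torque [0.59 0.39 0.06]
tcp rel hinge 53.9 124.1 -1.7 angle 1.1613517378733116
clock: 25.7
eef_pos: [377.2, 233.6, 235.3]
tcp_rot: [2.618, -0.001, 1.799]
contact_force: [-10.0, 2.4, 0.1]
opening: 0.243
grasp_force: 40.0
force tool [ 4.6 -7.9 -4.7] torque [ 1.37  1.04 -0.19]
tcp rel hinge 34.4 130.9 -1.9 angle 1.3142178902879926
```

The angle is about 1.14 rad, near the stop. Releasing and backing off along the tool axis.

```bash
python3 -m crank '[[0,0,0,0,0,0,0.6],[0,0,0,0,0,0,0],[0,0,0,0,0,0,0],[0,0,0,0,0,0,0],[0,0,0,0,0,0,0]]'
python3 -m crank '[[0,0,-0.01,0,0,0,0],[0,0,-0.03,0,0,0,0],[0,0,-0.06,0,0,0,0],[0,0,-0.09,0,0,0,0],[0,0,-0.11,0,0,0,0]]'
python3 -m crank '[[0,0,0,0,0,0,0],[0,0,0,0,0,0,0],[0,0,0,0,0,0,0]]'
python3 - <<'E'
from h import *
import pickle
f=cams.grab_frame("wrist");s=cams.grab_frame("scene");t=cams.grab_frame("top")
m=mask(f["image"],(0,150,50),(6,255,255))|mask(f["image"],(174,150,50),(180,255,255))
print([(b[0],b[1],b[2]) for b in blobs(m,100)[0]])
H=LH-42*UX-2.7*D+2*N
for th in (.9,1.0,1.1,1.15):
    a=th+np.arctan2(18,129);X=H+131*(np.cos(a)*UX+np.sin(a)*N);print(th,proj(f,X).round(1),proj(s,X).round(1))
m=mask(s["image"],(0,150,50),(6,255,255))|mask(s["image"],(174,150,50),(180,255,255));m[:,:200]=0;m[:,320:]=0;m[:200]=0;print("scene",[(b[0],b[1],b[2]) for b in blobs(m,20)[0]])
for n,a in (("scene",s),("top",t)):
    br=mask(a["image"],(2,90,20),(14,255,170));c=proj(a,(384,286,8)).astype(int);z=np.zeros_like(br);z[c[1]-8:c[1]+9,c[0]-10:c[0]+11]=br[c[1]-8:c[1]+9,c[0]-10:c[0]+11]
    print(n,[(b[0],onz(a,b[1],8).round()) for b in blobs(z,5)[0]])
# bystanders: change in top view vs start away from arm
F=pickle.load(open("f0.pkl","rb"));d=cv2.absdiff(t["image"],F["top"]["image"]).max(2);print("changed",[(b[0],b[1]) for b in blobs((d>60).astype(np.uint8)*255,25)[0]])
print(r.sense()["contact_force"],r.sense()["clock"])
E
```

```text
clock: 26.2
eef_pos: [378.3, 233.9, 236.0]
tcp_rot: [2.617, -0.001, 1.799]
contact_force: [-0.4, 0.3, -0.2]
opening: 0.997
grasp_force: 0.0
clock: 26.7
eef_pos: [323.6, 221.2, 333.4]
tcp_rot: [2.615, -0.002, 1.8]
contact_force: [0.1, -0.3, 0.2]
opening: 0.994
grasp_force: 0.0
clock: 27.0
eef_pos: [324.3, 221.0, 330.3]
tcp_rot: [2.618, 0.0, 1.799]
contact_force: [-0.0, 0.2, -0.3]
opening: 1.0
grasp_force: 0.0
[(np.int32(701), array([278.1, 205.2]), array([265, 188,  27,  33], dtype=int32)), (np.int32(232), array([477.3, 232.9]), array([451, 222,  48,  22], dtype=int32)), (np.int32(980), array([473.4, 289.8]), array([454, 272,  43,  41], dtype=int32))]
0.9 [278.7 172.1] [273.1 236.4]
1.0 [278.6 188.1] [275.7 232.9]
1.1 [278.6 204.6] [278.2 229.6]
1.15 [278.6 212.9] [279.4 228. ]
scene [(np.int32(156), array([272.7, 238.4]), array([263, 226,  20,  27], dtype=int32)), (np.int32(30), array([229.7, 351.7]), array([224, 348,  14,   8], dtype=int32))]
scene [(np.int32(41), array([395., 270.,   8.]))]
top [(np.int32(145), array([387., 284.,   8.]))]
changed [(np.int32(232), array([161.9, 257.8])), (np.int32(73), array([188.4, 256.7])), (np.int32(110), array([179.2, 272.3])), (np.int32(2080), array([164.3, 336.7])), (np.int32(3530), array([302.8, 378.5])), (np.int32(139), array([228.1, 368.2])), (np.int32(297), array([169.1, 402.8])), (np.int32(259), array([232.4, 402.8])), (np.int32(102), array([158.2, 417.4]))]
[-0.86410699 -0.33710716  0.23686347] 27.15
```

```bash
python3 -c "
from rig import sign_off
print(sign_off())"
```

```text
the job is handed in; nothing more can be done
None
```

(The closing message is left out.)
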